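# Seat the brass tube in the cutting jig and hold it down

## Robot

A 7-joint arm with a two-finger parallel gripper is mounted at the origin on the work surface. World frame = base frame: x ahead of the robot, y to its left, z up, the work surface at z = 0. Lengths are in mm, angles in rad, forces in N, time in s.
With the tool pointing down it reaches from about 425 to 1025 mm from the base axis. Payload 9.4 kg.
Tool frame: the origin (TCP) lies on the centre line of the jaws, within the pads' length; the fingertips stand ahead of it and the grasp point (between the pads) lies 5 mm behind it (manip.finger_overhang is the z of the fingertips in the tool frame, in mm); z points along the fingers, y is the line along which they close (so a half turn about z gives the same grasp; the last joint's range is limited). The gripper opens to 85 mm and grips with 20 to 120 N. Pads are 22 mm wide; open, the fingers measure 114 mm over their backs; the gripper's body (76 mm by 85 mm) begins 54 mm behind the grasp point. The pads swing forward as they close: fully open they stand 13 mm farther back than shut.
Start: joints at [-1.365, 0.599, -0.003, 1.599, 0.002, 0.943, -0.08], TCP at [202.311, 696.2, 245.275] pointing down, gripper open.
Joint ranges: [-2.57, 2.57], [-0.35, 1.97], [-1.29, 1.29], [0.11, 2.56], [-1.05, 4.19], [0.11, 1.86], [-2.63, 2.63]. Speed limits (rad/s): [2.22, 2.22, 3.01, 3.01, 3.14, 3.14, 3.14].

## Interface

Orientations are given as a unit quaternion [w, x, y, z].
In Python, from workcell import manip, capture, calibration gives the robot as it stands. The module is installed in compiled form; this text tells all that it offers.
- The arm moves only by the tool jog_arm, never from a script. Its argument "steps" is a list of rows, each an object with "hand": the finger opening in mm, from 0 to 85.4; "translation": the shift along the tool's x, y, z in mm, a list of three; "roll": the turn about the tool's z in degrees. In form: [{"hand": hand, "translation": [x, y, z], "roll": roll}, ...]. A call has exactly 5 rows; each row shifts and turns the commanded pose from where the row before left it, along the tool's axes as they then stand; what a row does not reach is not made up. A row lasts 1/10 s, in which the tool goes at most 50 mm and 8.59 degrees, less where a joint would pass 70% of its speed; a pose out of reach is approached as far as the arm can. A call with a gripper value outside its range is refused whole. The fingers move at their own pace and stop on an object; the grip force is fixed at half the most. Time passes only in rows, so rows that do not move let the fingers close, or fill a call up. It gives the time, the measured TCP pose, the force, the opening and the grip force at its end, in the units of the state.
- manip.sense(): the state, without advancing time (a new reading comes with each control period).
- capture(name): name is "scene" or "top" or "wrist"; returns (picture, depth): 384x512x3 uint8, blue, green, red; 384x512 float32, mm along the optical axis (not along the pixel's ray), 0 where there is no reading.
- calibration(name): a dict with "mtx" (3x3 intrinsics, pixels), "dist" ([k1, k2, p1, p2, k3] as OpenCV has them; the pictures are not rectified), "eye" and "orientation" of the camera in the world; the wrist camera has in their place "hand_eye" (4x4, takes a point from camera to tool coordinates, whose origin is the TCP and whose axes are the flange's). Camera axes: x right, y down, z forward; pixel columns grow to the right and rows downward; lengths in mm; the calibration is good to about 2 mm. A picture is of the moment at which its call begins: read the wrist's pose just before it. calibration takes no time and is no camera call.
- manip.hand_in(): hands the job in; it is judged then, once.
The state is a dict: "clock": time; "q": joint angles; "joint_vel": joint speeds; "tau": joint torques, N m; "tcp_pos": TCP position; "eef_rot": TCP orientation; "ft_force": force on the tool from outside, world axes, zero at the start; "torque": the same for the moment, N m; "grip_width": finger opening in mm; "finger_force": force on a finger pad.
Only numpy, scipy, OpenCV 4.12 (cv2) and the standard library are available. Lean on these libraries where they do the work, as an engineer would, in place of code of your own. Each camera call takes 0.05 s, during which the arm holds its last target. There are 200 camera calls.

## Task

On the blue tube-cutting jig, slide the red-topped length stop all the way out to its far end, away from the V-rests. Then lay the brass tube in both V-rests, about midway along, and finish while still holding it pressed down with the fingers, steadily at about 15 N, so that it bears on both sides of the V, ready to be cut; do not bear down hard, the tube is thin. Leave the silver tube, the jar and the white brick where they are.

Things in the scene. Friction and masses are not known exactly. Their poses are not given: they have to be found in the camera images.
- jig: Tube-cutting jig, fixed. Origin: on the bench, midway between the two V-rests, under the V's centre line; x across the V, y along it, z up. Blue base plate 14 mm thick (x -32 to 60, y -65 to 105 mm). Two dark steel V-rests, each 20 mm long, centred at y = -38 and +38 mm, 52 mm wide. The 56 mm gap between them is free down to the base plate, apart from the stop's rail (x 39 to 55 mm, top at 24 mm).
- seat (a point): Where the middle of the brass tube's axis lies when the tube is seated midway in both V-rests: on the jig's centre line, 55 mm above the bench (the tube's crown is then at 69 mm). Axes as jig.
- flank_near: The two V faces on the jig's -x side (one on each rest), bright steel: the first contact line. The V is 90 degrees, open upwards, its bottom 35 mm and its top edges 51 mm above the bench. Fixed to the jig; origin as jig.
- flank_far: The two V faces on the jig's +x side: the second contact line. Bright steel, fixed to the jig; origin as jig.
- stop (a joint): Travel of the length stop along the jig's +y, m: 0 = nearest the middle, 0.055 = far end. Starts at 0 to 0.028, stays where it is left, takes about 2 to 4 N to slide. Until it is out, its tongue blocks the V: an aluminium bar 6 mm thick, 52 to 66 mm above the bench, reaching across the V from the stop's post. At the far end its face is 68 mm from the jig's middle, 8 mm clear of a centred tube.
- stop_grip (a point): Centre of the red grip on top of the length stop: an upright block 22 mm (jig x) by 20 mm (jig y) by 34 mm high, centred 89.5 mm above the bench (72 to 106 mm), at jig x = 47 mm, jig y = 23 mm + stop. An aluminium post of the same section stands below it, on a rail beside the V.
- brass_tube: The brass (yellow) tube, 28 mm diameter, 120 mm long, ends look hollow, about 0.13 kg. Origin at the middle of its axis, y along the axis. It starts lying along the y of its wooden stand with its axis 40 mm above the bench.
- steel_tube: The silver-coloured tube, same size and mass, in the other wooden stand; to be left alone. Origin at the middle of its axis, y along the axis.
- stand_a: Wooden stand of the brass tube, fixed: base 70 x 130 x 8 mm with two V saddles 14 mm long at y = -48 and +48 mm, 48 mm wide (50 mm at the foot), top edges 36 mm above the bench; the 82 mm between them is free for fingers down to the base (8 mm). Origin at the bench, below the tube's middle; y along the tube.
- stand_b: Wooden stand of the silver tube, the same as the other.
- jar: White jar with red cap, 48 mm diameter, 60 mm high, standing on the bench; to be left alone. Origin: centre of underside.
- brick: White soldering brick 60 x 100 x 30 mm lying on the bench; to be left alone. Origin: centre of underside.
Mind the look-alikes: they are no part of the job. What is meant by the jig is not turquoise, and is the smaller of those in its own colour. Of the things that look like the brass_tube, the middle-sized one is meant.

How it is judged (in metres and radians):
On the way, in this order (a step that is already met when the one before it is completed fails the run):
1. the length stop is at its far end (value of joint stop above 0.052 m), for 0.2 s.
2. the brass tube lies in both V-rests (x of brass_tube in the frame of seat between -0.003 and 0.003 m and y of brass_tube in the frame of seat between -0.012 and 0.012 m and z of brass_tube in the frame of seat between -0.004 and 0.0025 m and angle between the y axis of brass_tube and the y axis of jig, either way round below 0.05 rad and value of joint stop above 0.052 m), for 0.2 s.
At the end, for the whole second after the job is handed in: Stop within 3 mm of its far end; tube along the V within 0.05 rad, its middle within 12 mm along, 3 mm across, about 3 mm in height of the seat; fingers on it, 3 to 40 N on each side of the V through the last second; silver tube within 20 mm, jar and brick within 30 mm of their starts (all of step 2 and contact force between brass_tube and flank_near between 3 and 40 N and contact force between brass_tube and flank_far between 3 and 40 N and contact force between brass_tube and the fingers above 3 N and linear speed of brass_tube below 0.02 m/s and distance of steel_tube from where it was at the start of the episode below 0.02 m and distance of each of jar, brick from where it was at the start of the episode below 0.03 m); the arm keeps its last pose, push and grip.
It fails at once if the tube is crushed: over 60 N on the V faces of one side (contact force between brass_tube and flank_near above 60 N or contact force between brass_tube and flank_far above 60 N).
It fails at once if the silver tube, the jar or the brick is knocked away (distance of steel_tube from where it was at the start of the episode above 0.03 m or distance of any of jar, brick from where it was at the start of the episode above 0.04 m).
It also fails if it takes over 61 s, if anything falls off the work surface, if the arm or the gripper's body presses on something with over 40 N, if the wrist force passes 120 N, or if a joint passes its speed limit or range.

## Working session

There is one attempt and no reset: what is moved stays moved. The work goes in short steps, Python scripts to look and compute and a tool call to move; the robot and the scene stay as the last step left them, time stands still between calls to the robot, and variables do not carry over. Pictures are saved under pics/ and viewed, at most 10 in all, crops included, and the job is handed in when it is done.

Besides the shell and the picture viewer there is one more tool, called after ">>>" as name([rows], argument=value, ...), one row to a line, values as JSON. jog_arm: Moves the arm, as the interface text tells. Its arguments: {"type":"object","properties":{"steps":{"type":"array","items":{"type":"object","properties":{"hand":{"type":"number"},"translation":{"type":"array","items":{"type":"number"}},"roll":{"type":"number"}}}}},"required":["steps"]}

```bash
mkdir -p pics; ls; cat > h.py <<'E'
import numpy as np, cv2
from workcell import manip, capture, calibration
from scipy.spatial.transform import Rotation as R
def rot(q): return R.from_quat(np.r_[q[1:],q[0]]).as_matrix()
def cam(name,s=None):
    c=calibration(name); K=np.array(c["mtx"],float); d=np.array(c["dist"],float)
    if "eye" in c: return K,d,rot(c["orientation"]),np.array(c["eye"],float)
    H=np.array(c["hand_eye"]); Rt=rot(s["eef_rot"]); return K,d,Rt@H[:3,:3],Rt@H[:3,3]+np.array(s["tcp_pos"])
def cloud(name):
    s=manip.sense(); K,d,Rc,e=cam(name,s); im,z=capture(name)
    v,u=np.mgrid[:384,:512]
    n=cv2.undistortPoints(np.stack([u.ravel(),v.ravel()],1).astype(np.float64)[:,None],K,d)[:,0]
    P=np.c_[n,np.ones(len(n))]*z.reshape(-1,1)
    W=(P@Rc.T+e).reshape(384,512,3); W[z==0]=np.nan
    return im,z,W
E
cat > a.py <<'E'
from h import *
print(manip.sense(), manip.finger_overhang)
ims=[]
for n in("scene","top"):
    im,z,W=cloud(n); np.savez(n+".npz",im=im,z=z,W=W); print(n,calibration(n)); cv2.imwrite(f"pics/{n}0.png",cv2.resize(im,(800,600)))
E
python3 a.py
```

```text
pics
{'clock': 0.0, 'q': array([-1.36469111,  0.60014509, -0.00254679,  1.60013794,  0.00178411,
        0.94289546, -0.07980539]), 'joint_vel': array([-0.00170636,  0.00142807, -0.00110441,  0.00057795, -0.00039169,
        0.00111391, -0.00030868]), 'tau': array([-1.28306665e-04, -7.76444292e+01,  1.56442266e+00, -2.58010000e+01,
        1.23016644e-02,  8.79725703e-03,  4.45842761e-05]), 'tcp_pos': array([202.19319618, 695.76125138, 244.39957581]), 'eef_rot': array([-4.68146685e-05,  1.40908696e-01,  9.90022279e-01, -7.90408087e-04]), 'ft_force': array([-0.34885053,  0.09849332, -0.10240719]), 'torque': array([ 0.02140669,  0.00144451, -0.0203437 ]), 'finger_force': 0.0, 'grip_width': 85.24243637288629} 14.0
scene {'mtx': array([[385.20325951,   0.        , 260.09730682],
       [  0.        , 385.20325951, 191.99018618],
       [  0.        ,   0.        ,   1.        ]]), 'dist': array([-0.02679853,  0.        ,  0.        ,  0.        ,  0.        ]), 'eye': array([1037.67942555,  232.1315288 ,  864.53523422]), 'orientation': array([-0.16147766,  0.49015653,  0.81534619, -0.26245406])}
top {'mtx': array([[429.96546935,   0.        , 253.62297785],
       [  0.        , 429.96546935, 195.35095857],
       [  0.        ,   0.        ,   1.        ]]), 'dist': array([0.02011767, 0.        , 0.        , 0.        , 0.        ]), 'eye': array([ 455.67709826,  -44.59266006, 1104.06651969]), 'orientation': array([ 0.01959533, -0.6973789 ,  0.71598911, -0.02526456])}
```

View pics/scene0.png

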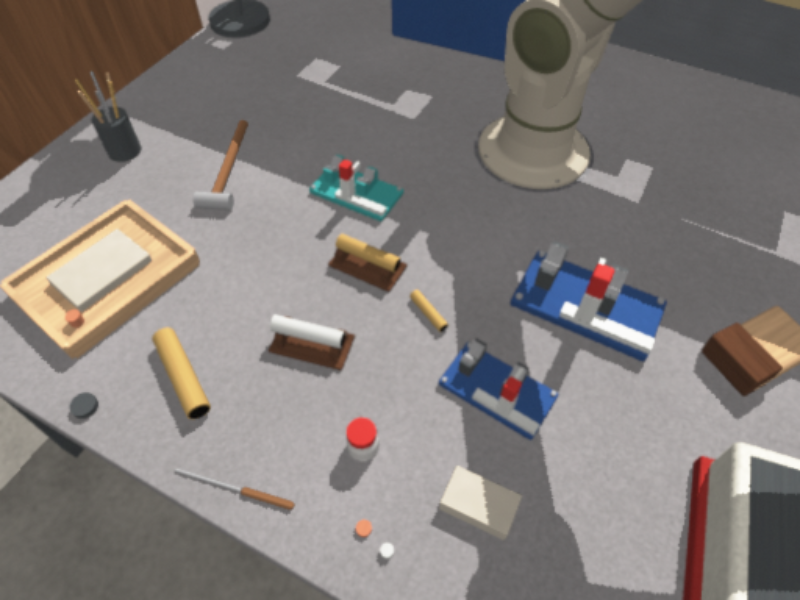

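View pics/top0.png

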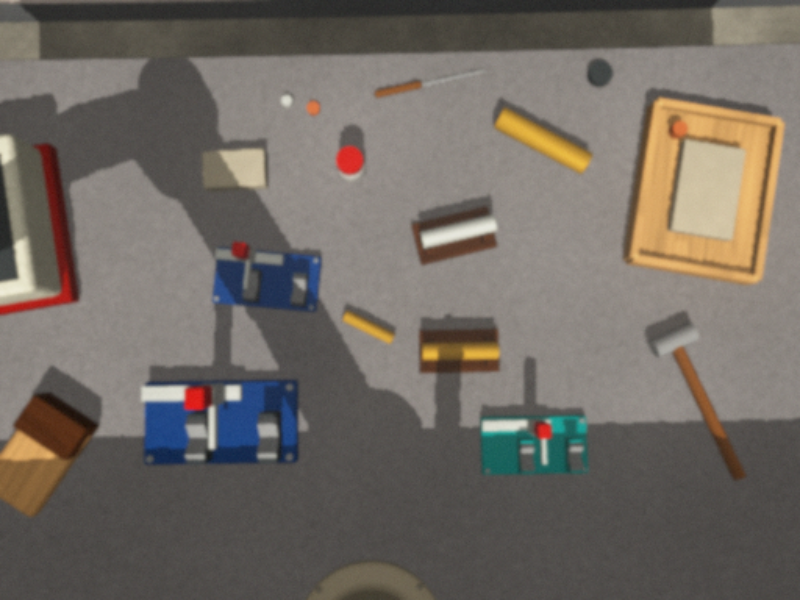

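The top view (800x600) shows the small blue jig at (268,280) with its red grip at (240,250). The middle-sized brass tube is at (460,351), the silver tube at (458,230), the jar at (350,160) and the brick at (235,168). A large box sits at the far left, at (30,220).

```bash
cat > m.py <<'E'
from h import *
def rect(P):
    (c,sz,a)=cv2.minAreaRect(P[:,:2].astype(np.float32)); return np.round(c,1),np.round(sz,1),round(a,2)
for n in("top","scene"):
    f=np.load(n+".npz"); im,W=f["im"],f["W"]; h,s,v=cv2.split(cv2.cvtColor(im,cv2.COLOR_BGR2HSV)); Z=W[...,2]
    print(n)
    for nm,m in {"blue":(h>105)&(h<128)&(s>110)&(Z>5)&(Z<22),"brass":(h>15)&(h<30)&(s>120)&(Z>10),"red":((h<6)|(h>174))&(s>150)&(v>70)&(Z>20)}.items():
        k,l,st,_=cv2.connectedComponentsWithStats(m.astype(np.uint8))
        for i in range(1,k):
            if st[i,4]<25: continue
            P=W[l==i]; P=P[np.isfinite(P).all(1)]
            if len(P)<20: continue
            print(nm,st[i],*rect(P),"z",np.round(np.percentile(P[:,2],[5,50,95]),1),"mean",P.mean(0).round(1))
    if n=="top":
        for a in [(100,200,0,50),]:
            B=W[a[0]:a[1],a[2]:a[3]].reshape(-1,3); B=B[B[:,2]>20]; print("box",np.nanmin(B,0),np.nanmax(B,0))
        # rests / tall in jig
        g=W[155:202,132:210].reshape(-1,3); g=g[np.isfinite(g).all(1)]
        print("jig heights",np.percentile(g[:,2],[5,50,80,90,95,99]).round(1))
E
python3 m.py
```

```text
top
blue [ 137  163   68   35 1338] [573.2 156.3] [167.5  88.3] 84.26 z [10.2 13.5 16.8] mean [569.  154.4  13.5]
blue [ 134  244   57   52 1629] [345.3 178.7] [137.4 126.5] 88.42 z [16.3 19.5 21.7] mean [345.6 175.2  19.3]
blue [ 93 258  28  39 826] [330.9 317.1] [68.7 95.2] 89.75 z [16.4 19.5 21.6] mean [332.4 318.5  19.3]
brass [ 401   63  100  118 6174] [ 698.6 -558.5] [214.1 274.9] 78.4 z [16.  20.3 35.5] mean [ 696.3 -560.3   23.5]
brass [317  69  62  42 927] [ 789.4 -299.8] [162.9  38.4] 60.14 z [23.  33.7 38.3] mean [ 786.  -297.9   32.6]
brass [220 199  32  21 243] [492.   -7.4] [86.9 18.1] 62.07 z [13.9 18.3 22.6] mean [491.5  -7.1  18.3]
brass [269 218  51  13 563] [ 449.4 -151.7] [120.8  30.2] 88.69 z [40.8 50.7 54.8] mean [ 449.  -150.9   49.4]
brass [   0  276   46   54 1320] [276.2 533.8] [ 98.2 102.3] 56.92 z [25.5 29.8 33.1] mean [278.9 527.4  29.5]
red [  0  92  48 109 866] [664.9 536.4] [258.8 116.3] 8.38 z [23.9 29.  32.6] mean [638.6 495.3  28.7]
red [216  94  17  17 229] [754.7  13.8] [38.4 40.3] 88.0 z [56.1 59.1 62.3] mean [754.6  14.4  59. ]
red [149 155  10 
[... 1530 characters left out ...]
-8.7] [84.2 12.3] 61.9 z [14.2 21.2 24.5] mean [496.3  -6.9  20.4]
brass [ 98 211  36  56 789] [ 790.5 -299.2] [160.   33.3] 60.07 z [29.9 37.3 41.2] mean [ 793.3 -293.7   36.5]
red [217 103   8  12  79] [ 305.1 -284.7] [90.5 21.3] 35.19 z [ 83.5 102.9 109.4] mean [ 333.3 -264.6   99.5]
red [376 169  17  22 225] [395.1 233.6] [33.8 27.6] 4.95 z [117.2 150.4 154.7] mean [402.1 234.  142.9]
red [321 242  12  14 112] [603.1 178.7] [38.9 20.7] 9.07 z [ 82.  105.6 109.8] mean [614.  180.4 100.4]
red [222 268  18  19 273] [755.7  14.1] [40.7 38.1] 32.26 z [55.5 61.7 64. ] mean [757.6  15.7  61.1]
red [439 292  17  92 729] [645.9 482. ] [202.4  17.1] 7.76 z [22.4 30.4 33.2] mean [653.2 482.3  29.6]
```

>>> jog_arm([
  {"hand": 85, "translation": [0, 0, 0], "roll": -5},
  {"hand": 85, "translation": [0, 0, 0], "roll": -5},
  {"hand": 85, "translation": [-33, -34, 0], "roll": 0},
  {"hand": 85, "translation": [-33, -34, 0], "roll": 0},
  {"hand": 85, "translation": [-33, -34, 0], "roll": 0},
])

```text
clock: 0.6
tcp_pos: [290.3, 582.6, 244.7]
eef_rot: [-0.0, 0.054, 0.999, -0.0]
ft_force: [1.1, -0.5, -0.5]
grip_width: 85.1
finger_force: 0.0
```

>>> jog_arm([
  {"hand": 85, "translation": [-33, -34, 0], "roll": 0},
  {"hand": 85, "translation": [-33, -34, 0], "roll": 0},
  {"hand": 85, "translation": [-33, -34, 0], "roll": 0},
  {"hand": 85, "translation": [-33, -34, 0], "roll": 0},
  {"hand": 85, "translation": [-33, -34, 0], "roll": 0},
])

```text
clock: 1.1
tcp_pos: [436.2, 395.5, 245.1]
eef_rot: [-0.0, 0.054, 0.999, -0.0]
ft_force: [0.4, 0.4, -0.4]
grip_width: 84.8
finger_force: 0.0
```

>>> jog_arm([
  {"hand": 85, "translation": [-33, -34, 0], "roll": 0},
  {"hand": 85, "translation": [-33, -34, 0], "roll": 0},
  {"hand": 85, "translation": [-33, -34, 0], "roll": 0},
  {"hand": 85, "translation": [-33, -34, 0], "roll": 0},
  {"hand": 85, "translation": [-33, -34, 0], "roll": 0},
])

```text
clock: 1.6
tcp_pos: [581.9, 208.7, 245.1]
eef_rot: [-0.0, 0.054, 0.999, -0.0]
ft_force: [0.2, 0.0, 0.9]
grip_width: 85.2
finger_force: 0.0
```

```bash
cat >> h.py <<'E'
def go(t,yaw=None):
    "print tool-frame shift to world target t, and roll to bring tool y to world angle yaw (deg)"
    s=manip.sense(); Rt=rot(s["eef_rot"]); a=np.degrees(np.arctan2(Rt[1,1],Rt[0,1]))
    print("t",round(s["clock"],2),"tcp",s["tcp_pos"].round(1),"tooly",round(a,2),"f",s["ft_force"].round(1),"grip",round(s["grip_width"],1),s["finger_force"])
    if t is not None:
        r=0 if yaw is None else (a-yaw+90)%180-90
        print("shift now",(Rt.T@(np.array(t)-s["tcp_pos"])).round(1),"roll",round(r,2))
        q=R.from_euler("z",-r,degrees=True).as_matrix()@Rt; print("shift after roll",(q.T@(np.array(t)-s["tcp_pos"])).round(1))
E
cat > w.py <<'E'
from h import *
import sys
go((609,179.5,92),84)
im,z,W=cloud("wrist"); np.savez(sys.argv[1]+".npz",im=im,z=z,W=W); cv2.imwrite(f"pics/{sys.argv[1]}.png",im)
print(W[::96,::128].round(0).tolist())
E
python3 w.py w1
```

```text
t 1.6 tcp [581.9 208.7 245.1] tooly 83.8 f [0.2 0.  0.9] grip 85.2 0.0
shift now [-30.2 -26.1 153.1] roll -0.2
shift after roll [-30.1 -26.2 153.1]
[[[396.0, -28.0, -1.0], [411.0, 98.0, 0.0], [425.0, 221.0, -1.0], [439.0, 344.0, 2.0]], [[485.0, -55.0, 1.0], [500.0, 78.0, -1.0], [514.0, 211.0, -0.0], [529.0, 344.0, 0.0]], [[587.0, -91.0, 0.0], [603.0, 55.0, -0.0], [611.0, 201.0, 24.0], [634.0, 344.0, -1.0]], [[709.0, -134.0, -1.0], [567.0, 165.0, 271.0], [727.0, 188.0, 23.0], [577.0, 252.0, 269.0]]]
```

View pics/w1.png

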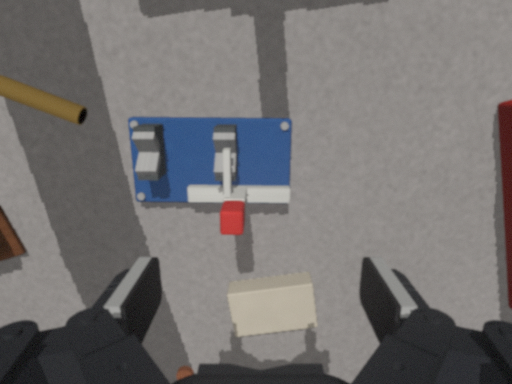

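The wrist view shows the jig's blue plate spanning (130,117) to (292,203), with the red grip at (232,217) and the rests at (148,150) and (226,150).

```bash
cat > j.py <<'E'
from h import *
import sys
f=np.load(sys.argv[1]+".npz"); im,W=f["im"],f["W"]; h,s,v=cv2.split(cv2.cvtColor(im,cv2.COLOR_BGR2HSV)); Z=W[...,2]
m=(h>105)&(h<128)&(s>110)&(Z>5)&(Z<22)
k,l,st,_=cv2.connectedComponentsWithStats(m.astype(np.uint8))
i=[i for i in range(1,k) if st[i,4]>300]; P=W[np.isin(l,i)]
(c,sz,a)=cv2.minAreaRect(P[:,:2].astype(np.float32)); print("plate",c,sz,a,np.median(P[:,2]))
y=np.radians(a if sz[0]>sz[1] else a+90)
if np.sin(y)<0: y+=np.pi
ey=np.array([np.cos(y),np.sin(y)]); ex=np.array([ey[1],-ey[0]]); o=np.array(c)-14*ex-20*ey
print("yaw y axis",np.degrees(y),"origin",o.round(1))
Q=W[...,:2]-o; J=np.stack([Q@ex,Q@ey,Z],-1)
r=((h<6)|(h>174))&(s>150)&(v>60)&(Z>99)&(Z<115)&(abs(J[...,0])<90)&(abs(J[...,1])<150); p=J[r]; print("grip jig",np.percentile(p,[2,50,98],axis=0).round(1).tolist(), "world",W[r].mean(0).round(1))
# rests: steel heights 30..60 within plate
for y0 in (-38,38):
    t=(abs(J[...,1]-y0)<14)&(abs(J[...,0])<34)&(Z>30)&(Z<54)&(s<90); p=J[t]; print("rest",y0,len(p),np.percentile(p,[2,50,98],axis=0).round(1).tolist())
    for hz in(40,46): 
        q=p[abs(p[:,2]-hz)<2]; print(hz,"flank x",[q[q[:,0]*k>0,0].mean().round(1) for k in(-1,1)])
E
python3 j.py w1
```

```text
plate (575.0081787109375, 156.0860595703125) (167.2088165283203, 90.07976531982422) 83.79885864257812 13.53486497891629
yaw y axis 83.79885864257812 origin [558.9 137.7]
grip jig [[36.9, 40.1, 99.9], [45.5, 48.9, 105.8], [56.4, 57.6, 107.2]] world [609.6 181.4 105.4]
rest -38 1366 [[-25.9, -47.5, 31.5], [-0.7, -36.0, 44.2], [24.5, -27.5, 50.1]]
40 flank x [np.float64(-9.6), np.float64(7.1)]
46 flank x [np.float64(-18.2), np.float64(17.3)]
rest 38 941 [[-25.1, 28.6, 34.6], [-5.7, 36.8, 44.8], [25.4, 48.3, 50.9]]
40 flank x [np.float64(-6.5), np.float64(6.3)]
46 flank x [np.float64(-17.6), np.float64(18.0)]
```

>>> jog_arm([
  {"hand": 85, "translation": [-31, -24, 20], "roll": 0},
  {"hand": 85, "translation": [0, 0, 40], "roll": 0},
  {"hand": 85, "translation": [0, 0, 40], "roll": 0},
  {"hand": 60, "translation": [0, 0, 30], "roll": 0},
  {"hand": 40, "translation": [0, 0, 23], "roll": 0},
])

```text
clock: 2.15
tcp_pos: [608.2, 183.0, 89.8]
eef_rot: [-0.001, 0.054, 0.999, -0.0]
ft_force: [0.0, 0.1, -0.0]
grip_width: 58.2
finger_force: 0.0
```

>>> jog_arm([
  {"hand": 15, "translation": [0, 0, 0], "roll": 0},
  {"hand": 15, "translation": [0, 0, 0], "roll": 0},
  {"hand": 15, "translation": [0, 0, 0], "roll": 0},
  {"hand": 15, "translation": [0, 0, 0], "roll": 0},
  {"hand": 15, "translation": [0, 0, 0], "roll": 0},
])

```text
clock: 2.65
tcp_pos: [609.6, 183.3, 93.3]
eef_rot: [0.001, 0.054, 0.999, 0.0]
ft_force: [-0.8, -1.1, -0.9]
grip_width: 19.2
finger_force: 60.1
```

>>> jog_arm([
  {"hand": 15, "translation": [0, 6, 0], "roll": 0},
  {"hand": 15, "translation": [0, 7, 0], "roll": 0},
  {"hand": 15, "translation": [0, 7, 0], "roll": 0},
  {"hand": 15, "translation": [0, 5, 0], "roll": 0},
  {"hand": 15, "translation": [0, 2, 0], "roll": 0},
])

```text
clock: 3.15
tcp_pos: [612.8, 210.5, 93.2]
eef_rot: [0.001, 0.054, 0.999, -0.0]
ft_force: [-2.4, -7.2, 9.6]
grip_width: 19.3
finger_force: 61.6
```

>>> jog_arm([
  {"hand": 15, "translation": [0, 2, 0], "roll": 0},
  {"hand": 15, "translation": [0, 1, 0], "roll": 0},
  {"hand": 15, "translation": [0, 0, 0], "roll": 0},
  {"hand": 15, "translation": [0, 0, 0], "roll": 0},
  {"hand": 15, "translation": [0, 0, 0], "roll": 0},
])

```text
clock: 3.65
tcp_pos: [612.7, 210.5, 93.2]
eef_rot: [0.0, 0.055, 0.998, -0.002]
ft_force: [-3.1, -11.7, 10.2]
grip_width: 19.0
finger_force: 61.7
```

>>> jog_arm([
  {"hand": 40, "translation": [0, -2, 0], "roll": 0},
  {"hand": 40, "translation": [0, 0, 0], "roll": 0},
  {"hand": 40, "translation": [0, 0, -30], "roll": 0},
  {"hand": 60, "translation": [0, 0, -45], "roll": 0},
  {"hand": 85, "translation": [0, 0, -45], "roll": 0},
])

```text
clock: 4.15
tcp_pos: [612.0, 212.3, 213.2]
eef_rot: [-0.0, 0.053, 0.999, 0.0]
ft_force: [0.4, 0.7, 0.7]
grip_width: 67.6
finger_force: 0.0
```

>>> jog_arm([
  {"hand": 85, "translation": [8, -47, -10], "roll": 0},
  {"hand": 85, "translation": [8, -47, 0], "roll": 0},
  {"hand": 85, "translation": [8, -47, 0], "roll": 0},
  {"hand": 85, "translation": [8, -47, 0], "roll": 0},
  {"hand": 85, "translation": [8, -47, 0], "roll": 0},
])

```text
clock: 4.65
tcp_pos: [547.1, -18.8, 222.7]
eef_rot: [0.001, 0.053, 0.999, 0.0]
ft_force: [0.0, -0.3, 0.1]
grip_width: 85.1
finger_force: 0.0
```

>>> jog_arm([
  {"hand": 85, "translation": [8, -47, 0], "roll": 0},
  {"hand": 85, "translation": [8, -47, 0], "roll": 0},
  {"hand": 85, "translation": [6, -45, 0], "roll": 0},
  {"hand": 85, "translation": [0, 0, 0], "roll": 0},
  {"hand": 85, "translation": [0, 0, 0], "roll": 0},
])

```text
clock: 5.15
tcp_pos: [510.6, -154.5, 222.5]
eef_rot: [0.001, 0.055, 0.998, 0.0]
ft_force: [-0.8, 1.1, 0.7]
grip_width: 84.7
finger_force: 0.0
```

```bash
cat > b.py <<'E'
from h import *
im,z,W=cloud("wrist"); cv2.imwrite("pics/w2.png",im)
h,s,v=cv2.split(cv2.cvtColor(im,cv2.COLOR_BGR2HSV)); Z=W[...,2]
m=(h>12)&(h<32)&(s>100)&(Z>30)&(Z<62)
k,l,st,_=cv2.connectedComponentsWithStats(m.astype(np.uint8))
for i in range(1,k):
    if st[i,4]<300: continue
    P=W[l==i]; c,sz,a=cv2.minAreaRect(P[:,:2].astype(np.float32))
    print(st[i],c,sz,a,np.percentile(P[:,2],[50,99]))
    T=P[P[:,2]>np.percentile(P[:,2],99)-4]; vx,vy,x0,y0=cv2.fitLine(T[:,:2].astype(np.float32),cv2.DIST_L2,0,.01,.01).ravel(); print("crown line",x0,y0,np.degrees(np.arctan2(vy,vx)))
    L=P[:,:2]@np.array([vx,vy]); print("len",np.percentile(L,[.5,99.5]))
go((c[0],c[1],45),-1); print(manip.sense()["q"].round(2))
E
python3 b.py; 
```

```text
[ 184   82  143   55 4715] (453.84173583984375, -152.76986694335938) (119.15377044677734, 36.94892501831055) 89.81481170654297 [51.27761649 54.35395793]
crown line 451.19073 -152.66049 89.693634
len [-208.98839037  -91.74913073]
t 5.2 tcp [ 511.  -153.2  222.4] tooly 83.83 f [-0.3  1.8 -0.6] grip 84.8 0.0
shift now [ 57.   -5.8 177.4] roll 84.83
shift after roll [ -0.4 -57.3 177.4]
[ 0.2   0.4  -0.02  2.06  0.01  0.68  1.63]
```

View pics/w2.png

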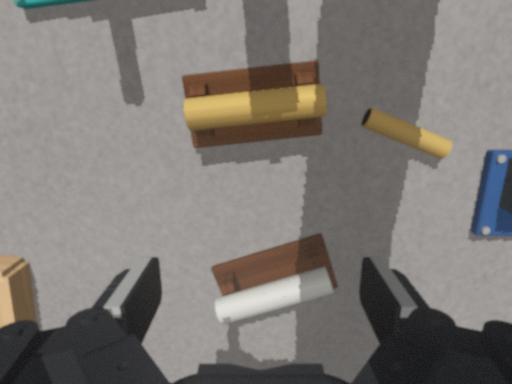

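>>> jog_arm([
  {"hand": 85, "translation": [0, 0, 0], "roll": 8.4},
  {"hand": 85, "translation": [0, 0, 0], "roll": 8.4},
  {"hand": 85, "translation": [0, 0, 0], "roll": 8.4},
  {"hand": 85, "translation": [0, 0, 0], "roll": 8.4},
  {"hand": 85, "translation": [0, 0, 0], "roll": 8.4},
])

```text
clock: 5.7
tcp_pos: [511.3, -151.6, 222.3]
eef_rot: [0.0, 0.409, 0.912, 0.0]
ft_force: [-0.3, 0.5, 0.1]
grip_width: 85.2
finger_force: 0.0
```

>>> jog_arm([
  {"hand": 85, "translation": [0, 0, 0], "roll": 8.4},
  {"hand": 85, "translation": [0, 0, 0], "roll": 8.4},
  {"hand": 85, "translation": [0, 0, 0], "roll": 8.4},
  {"hand": 85, "translation": [0, 0, 0], "roll": 8.4},
  {"hand": 85, "translation": [0, 0, 0], "roll": 8.4},
])

```text
clock: 6.2
tcp_pos: [511.3, -151.5, 222.3]
eef_rot: [-0.0, 0.709, 0.705, 0.0]
ft_force: [0.1, -0.6, -0.3]
grip_width: 84.8
finger_force: 0.0
```

>>> jog_arm([
  {"hand": 85, "translation": [0.5, -30, 0], "roll": 0},
  {"hand": 85, "translation": [0.5, -29.5, 0], "roll": 0},
  {"hand": 85, "translation": [0, 0, 40], "roll": 0},
  {"hand": 85, "translation": [0, 0, 40], "roll": 0},
  {"hand": 85, "translation": [0, 0, 0], "roll": 0},
])

```text
clock: 6.7
tcp_pos: [449.8, -150.2, 139.2]
eef_rot: [-0.003, 0.707, 0.707, -0.001]
ft_force: [-0.4, -0.3, 0.6]
grip_width: 85.0
finger_force: 0.0
```

```bash
python3 -c "
from h import *
go((451.5,-152,36),-0.3)"
```

```text
t 6.7 tcp [ 449.8 -150.2  139.2] tooly 0.01 f [-0.4 -0.3  0.6] grip 85.0 0.0
shift now [ -2.    2.3 103.2] roll 0.31
shift after roll [ -2.    2.3 103.2]
```

>>> jog_arm([
  {"hand": 85, "translation": [-2, 0.5, 40], "roll": 0},
  {"hand": 85, "translation": [0, 0, 30], "roll": 0},
  {"hand": 85, "translation": [0, 0, 20], "roll": 0},
  {"hand": 85, "translation": [0, 0, 11], "roll": 0},
  {"hand": 85, "translation": [0, 0, 5], "roll": 0},
])

```text
clock: 7.2
tcp_pos: [452.1, -154.2, 36.4]
eef_rot: [-0.0, 0.708, 0.706, 0.0]
ft_force: [0.0, -0.3, -0.2]
grip_width: 84.9
finger_force: 0.0
```

>>> jog_arm([
  {"hand": 50, "translation": [0, 0, 0], "roll": 0},
  {"hand": 40, "translation": [0, 0, 0], "roll": 0},
  {"hand": 22, "translation": [0, 0, 0], "roll": 0},
  {"hand": 22, "translation": [0, 0, 0], "roll": 0},
  {"hand": 22, "translation": [0, 0, 0], "roll": 0},
])

```text
clock: 7.7
tcp_pos: [450.4, -154.8, 37.2]
eef_rot: [-0.0, 0.708, 0.706, -0.0]
ft_force: [-2.8, -0.1, 11.7]
grip_width: 26.4
finger_force: 58.2
```

>>> jog_arm([
  {"hand": 22, "translation": [0, 0, 0], "roll": 0},
  {"hand": 22, "translation": [0, 0, 0], "roll": 0},
  {"hand": 22, "translation": [0, 0, 0], "roll": 0},
  {"hand": 22, "translation": [0, 0, 0], "roll": 0},
  {"hand": 22, "translation": [0, 0, 0], "roll": 0},
])

```text
clock: 8.2
tcp_pos: [450.4, -154.8, 37.2]
eef_rot: [-0.0, 0.708, 0.706, -0.0]
ft_force: [-4.0, 0.8, 10.8]
grip_width: 26.1
finger_force: 58.2
```

```bash
python3 -c "
from h import *
go((451.5,-152,200),-0.3)"
```

```text
t 8.2 tcp [ 450.4 -154.8   37.2] tooly -0.22 f [-4.   0.8 10.8] grip 26.1 58.18275332450867
shift now [   2.8    1.  -162.8] roll 0.08
shift after roll [   2.8    1.  -162.8]
```

>>> jog_arm([
  {"hand": 22, "translation": [0, 0, -10], "roll": 0},
  {"hand": 22, "translation": [0, 0, -25], "roll": 0},
  {"hand": 22, "translation": [0, 0, -40], "roll": 0},
  {"hand": 22, "translation": [0, 0, -45], "roll": 0},
  {"hand": 22, "translation": [0, 0, -45], "roll": 0},
])

```text
clock: 8.7
tcp_pos: [450.6, -154.7, 203.5]
eef_rot: [-0.0, 0.708, 0.706, -0.0]
ft_force: [1.7, 0.5, -2.1]
grip_width: 26.1
finger_force: 59.2
```

```bash
cat > t.py <<'E'
from h import *
import sys
tgt=eval(sys.argv[2])
go(*tgt)
im,z,W=cloud("wrist"); cv2.imwrite("pics/%s.png"%sys.argv[1],im); s0=manip.sense()
h,s,v=cv2.split(cv2.cvtColor(im,cv2.COLOR_BGR2HSV))
Rt=rot(s0["eef_rot"]); T=(W-s0["tcp_pos"])@Rt
m=(h>12)&(h<32)&(s>100)&(abs(T[...,0])<90)&(abs(T[...,1])<25)&(abs(T[...,2])<30)
P=T[m]; print("tube in tool, n",len(P)); print(np.percentile(P,[1,50,99],axis=0).round(1).tolist())
for a in range(10,70,10):
    q=P[(P[:,0]>a)&(P[:,0]<a+10)]
    if len(q)>10: print(a,q[:,1].mean().round(1),np.percentile(q[:,1],[2,98]).round(1),q[:,2].min().round(1),np.percentile(q[:,2],5).round(1))
E
python3 t.py w3 "((558.9,137.7,200),-6.2)"
```

```text
t 8.7 tcp [ 450.6 -154.7  203.5] tooly -0.22 f [ 1.7  0.5 -2.1] grip 26.1 59.194393157958984
shift now [292.9 107.1   3.5] roll 5.98
shift after roll [302.4  76.1   3.5]
tube in tool, n 16434
[[-31.1, -14.3, -11.1], [24.4, -1.3, -8.5], [63.8, 11.7, 1.1]]
10 -1.4 [-14.3  11.5] -11.6 -10.6
20 -1.3 [-13.9  11. ] -11.5 -10.6
30 -1.2 [-13.9  11.2] -11.7 -10.7
40 -1.3 [-13.8  11.1] -12.1 -10.7
50 -1.3 [-14.1  11.1] -12.0 -10.7
60 -1.2 [-13.7  11.1] -12.0 -10.5
```

View pics/w3.png

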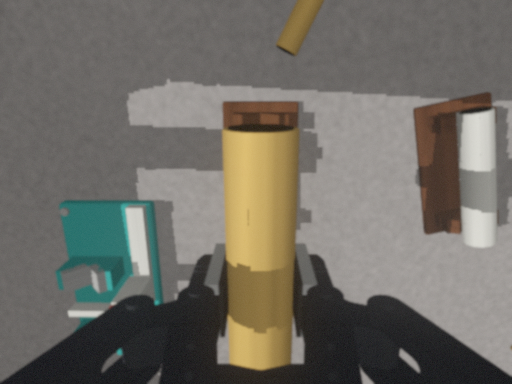

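The tube hangs level between the pads, its far end near (260,128), and the saddle below is empty.

>>> jog_arm([
  {"hand": 22, "translation": [0, 0, 0], "roll": 6},
  {"hand": 22, "translation": [42, 10, 0], "roll": 0},
  {"hand": 22, "translation": [43, 11, 0], "roll": 0},
  {"hand": 22, "translation": [43, 11, 0], "roll": 0},
  {"hand": 22, "translation": [43, 11, 0], "roll": 0},
])

```text
clock: 9.25
tcp_pos: [512.7, 12.3, 202.1]
eef_rot: [0.0, 0.744, 0.668, 0.0]
ft_force: [-0.4, -0.3, -1.5]
grip_width: 26.3
finger_force: 59.3
```

>>> jog_arm([
  {"hand": 22, "translation": [43, 11, 0], "roll": 0},
  {"hand": 22, "translation": [43, 11, 0], "roll": 0},
  {"hand": 22, "translation": [42, 11, 0], "roll": 0},
  {"hand": 22, "translation": [0, 0, 0], "roll": 0},
  {"hand": 22, "translation": [0, 0, 0], "roll": 0},
])

```text
clock: 9.75
tcp_pos: [558.7, 135.2, 201.4]
eef_rot: [-0.0, 0.744, 0.669, -0.0]
ft_force: [-0.2, -0.2, -1.5]
grip_width: 26.6
finger_force: 59.3
```

```bash
python3 -c "
from h import *
print(calibration('wrist')['hand_eye'])"
python3 t.py w4 "((558.5,134.4,100),-6.2)"; cat >> j.py <<'E'
E
python3 - <<'E'
from h import *
s0=manip.sense(); im,z,W=cloud("wrist"); np.savez("w4.npz",im=im,W=W,z=z)
Rt=rot(s0["eef_rot"]); T=(W-s0["tcp_pos"])@Rt; Z=W[...,2]
# rests in tool frame
h,s,v=cv2.split(cv2.cvtColor(im,cv2.COLOR_BGR2HSV))
for x0 in (38,):
    t=(abs(T[...,0]-x0)<20)&(abs(T[...,1])<35)&(Z>44)&(Z<58)&(s<110); p=T[t]; print(len(p),p.min(0) if len(p) else 0,p.max(0) if len(p) else 0)
E
```

```text
[[ 2.75627830e-04 -9.54478880e-01 -2.98278378e-01  7.59449604e+01]
 [ 9.99999901e-01  1.58538978e-04  4.16743904e-04  8.04601832e-01]
 [-3.50484506e-04 -2.98278463e-01  9.54478829e-01 -1.28123520e+02]
 [ 0.00000000e+00  0.00000000e+00  0.00000000e+00  1.00000000e+00]]
t 9.75 tcp [558.7 135.2 201.4] tooly -6.06 f [-0.2 -0.2 -1.5] grip 26.6 59.34678912162781
shift now [-8.000e-01 -1.000e-01  1.014e+02] roll 0.14
shift after roll [-8.000e-01 -1.000e-01  1.014e+02]
tube in tool, n 15982
[[-31.0, -12.1, -16.7], [23.5, 0.8, -14.2], [63.4, 13.7, -6.1]]
10 0.8 [-12.1  13.7] -17.5 -16.1
20 0.8 [-11.8  13.2] -17.5 -16.1
30 0.8 [-11.8  13.2] -17.2 -16.2
40 0.7 [-11.6  12.9] -17.8 -16.1
50 0.7 [-11.7  12.9] -17.6 -16.2
60 0.8 [-11.5  13.1] -18.0 -16.2
233 [ 46.30710472 -24.49196722 149.39592549] [ 52.26592445  26.81695044 157.48573133]
```

View pics/w4.png

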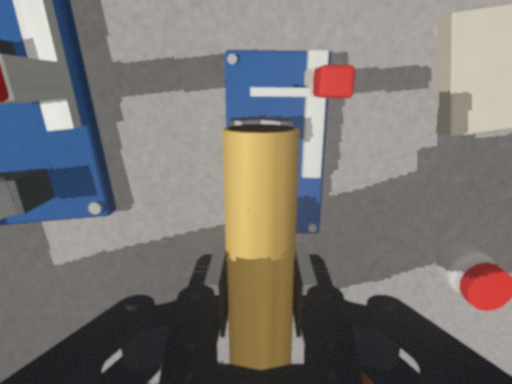

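The tube sits above the jig. The stop's tongue at (280,92) is out at the far end, clear beyond the tube's end at (260,128).

>>> jog_arm([
  {"hand": 22, "translation": [0, 0, 40], "roll": 0.1},
  {"hand": 22, "translation": [0, 0, 40], "roll": 0},
  {"hand": 22, "translation": [0, 0, 35], "roll": 0},
  {"hand": 22, "translation": [0, 0, 18], "roll": 0},
  {"hand": 22, "translation": [0, 0, 7], "roll": 0},
])

```text
clock: 10.35
tcp_pos: [558.1, 132.1, 59.9]
eef_rot: [-0.0, 0.746, 0.666, -0.001]
ft_force: [0.6, -0.0, -1.7]
grip_width: 26.3
finger_force: 59.3
```

>>> jog_arm([
  {"hand": 22, "translation": [0, 0, 1], "roll": 0},
  {"hand": 22, "translation": [0, 0, 1], "roll": 0},
  {"hand": 22, "translation": [0, 0, 1], "roll": 0},
  {"hand": 22, "translation": [0, 0, 1], "roll": 0},
  {"hand": 22, "translation": [0, 0, 1], "roll": 0},
])

```text
clock: 10.85
tcp_pos: [559.4, 134.4, 56.9]
eef_rot: [0.0, 0.745, 0.667, 0.001]
ft_force: [0.4, 0.1, -1.0]
grip_width: 26.3
finger_force: 59.3
```

>>> jog_arm([
  {"hand": 22, "translation": [0, 0, 0], "roll": 0},
  {"hand": 22, "translation": [0, 0, 0], "roll": 0},
  {"hand": 22, "translation": [0, 0, 0], "roll": 0},
  {"hand": 22, "translation": [0, 0, 0], "roll": 0},
  {"hand": 22, "translation": [0, 0, 0], "roll": 0},
])

```text
clock: 11.35
tcp_pos: [559.1, 134.2, 56.3]
eef_rot: [-0.0, 0.745, 0.667, -0.0]
ft_force: [0.0, -0.3, -1.9]
grip_width: 26.3
finger_force: 59.3
```

>>> jog_arm([
  {"hand": 22, "translation": [0, 0, 1], "roll": 0},
  {"hand": 22, "translation": [0, 0, 1], "roll": 0},
  {"hand": 22, "translation": [0, 0, 0.5], "roll": 0},
  {"hand": 22, "translation": [0, 0, 0], "roll": 0},
  {"hand": 22, "translation": [0, 0, 0], "roll": 0},
])

```text
clock: 11.85
tcp_pos: [559.1, 134.2, 53.8]
eef_rot: [0.0, 0.745, 0.667, -0.0]
ft_force: [0.7, 0.0, -0.6]
grip_width: 26.1
finger_force: 59.3
```

>>> jog_arm([
  {"hand": 22, "translation": [0, 0, 0.5], "roll": 0},
  {"hand": 22, "translation": [0, 0, 0], "roll": 0},
  {"hand": 22, "translation": [0, 0, 0], "roll": 0},
  {"hand": 22, "translation": [0, 0, 0], "roll": 0},
  {"hand": 22, "translation": [0, 0, 0], "roll": 0},
])

```text
clock: 12.35
tcp_pos: [559.1, 134.2, 53.3]
eef_rot: [-0.0, 0.745, 0.667, -0.0]
ft_force: [-0.2, 0.4, -1.2]
grip_width: 26.5
finger_force: 59.3
```

>>> jog_arm([
  {"hand": 22, "translation": [0, 0, 0.5], "roll": 0},
  {"hand": 22, "translation": [0, 0, 0], "roll": 0},
  {"hand": 22, "translation": [0, 0, 0], "roll": 0},
  {"hand": 22, "translation": [0, 0, 0], "roll": 0},
  {"hand": 22, "translation": [0, 0, 0], "roll": 0},
])

```text
clock: 12.85
tcp_pos: [559.0, 134.2, 53.0]
eef_rot: [-0.0, 0.745, 0.667, 0.0]
ft_force: [-2.4, 1.2, 5.8]
grip_width: 26.3
finger_force: 60.0
```

>>> jog_arm([
  {"hand": 22, "translation": [0, -0.3, 0], "roll": 0},
  {"hand": 22, "translation": [0, 0, 0], "roll": 0},
  {"hand": 22, "translation": [0, 0, 0], "roll": 0},
  {"hand": 22, "translation": [0, 0, 0], "roll": 0},
  {"hand": 22, "translation": [0, 0, 0], "roll": 0},
])

```text
clock: 13.35
tcp_pos: [558.8, 134.3, 52.9]
eef_rot: [0.0, 0.745, 0.667, 0.0]
ft_force: [-1.4, 0.1, 5.1]
grip_width: 26.3
finger_force: 60.0
```

>>> jog_arm([
  {"hand": 22, "translation": [0, 0, 0.3], "roll": 0},
  {"hand": 22, "translation": [0, 0, 0], "roll": 0},
  {"hand": 22, "translation": [0, 0, 0], "roll": 0},
  {"hand": 22, "translation": [0, 0, 0], "roll": 0},
  {"hand": 22, "translation": [0, 0, 0], "roll": 0},
])

```text
clock: 13.85
tcp_pos: [558.8, 134.3, 52.8]
eef_rot: [-0.0, 0.745, 0.667, 0.0]
ft_force: [-3.3, 0.4, 7.7]
grip_width: 26.1
finger_force: 60.4
```

>>> jog_arm([
  {"hand": 22, "translation": [0, -0.4, 0], "roll": 0},
  {"hand": 22, "translation": [0, 0, 0], "roll": 0},
  {"hand": 22, "translation": [0, 0, 0], "roll": 0},
  {"hand": 22, "translation": [0, 0, 0], "roll": 0},
  {"hand": 22, "translation": [0, 0, 0], "roll": 0},
])

```text
clock: 14.35
tcp_pos: [558.5, 134.3, 52.6]
eef_rot: [0.0, 0.745, 0.667, 0.0]
ft_force: [-1.5, -0.1, 5.5]
grip_width: 25.9
finger_force: 59.8
```

>>> jog_arm([
  {"hand": 22, "translation": [0, 0, 0.3], "roll": 0},
  {"hand": 22, "translation": [0, 0, 0], "roll": 0},
  {"hand": 22, "translation": [0, 0, 0], "roll": 0},
  {"hand": 22, "translation": [0, 0, 0], "roll": 0},
  {"hand": 22, "translation": [0, 0, 0], "roll": 0},
])

```text
clock: 14.85
tcp_pos: [558.5, 134.3, 52.5]
eef_rot: [-0.0, 0.745, 0.667, 0.0]
ft_force: [-2.7, 0.5, 8.8]
grip_width: 26.5
finger_force: 60.5
```

>>> jog_arm([
  {"hand": 22, "translation": [0, -0.4, 0], "roll": 0},
  {"hand": 22, "translation": [0, 0, 0], "roll": 0},
  {"hand": 22, "translation": [0, 0, 0], "roll": 0},
  {"hand": 22, "translation": [0, 0, 0], "roll": 0},
  {"hand": 22, "translation": [0, 0, 0], "roll": 0},
])

```text
clock: 15.35
tcp_pos: [558.5, 134.3, 52.5]
eef_rot: [0.0, 0.745, 0.667, 0.0]
ft_force: [-1.4, -0.2, 7.5]
grip_width: 26.0
finger_force: 60.3
```

>>> jog_arm([
  {"hand": 22, "translation": [0, 0, 0.3], "roll": 0},
  {"hand": 22, "translation": [0, 0, 0], "roll": 0},
  {"hand": 22, "translation": [0, 0, 0], "roll": 0},
  {"hand": 22, "translation": [0, 0, 0], "roll": 0},
  {"hand": 22, "translation": [0, 0, 0], "roll": 0},
])

```text
clock: 15.85
tcp_pos: [558.5, 134.3, 52.5]
eef_rot: [0.0, 0.745, 0.667, 0.001]
ft_force: [-2.4, 0.3, 11.0]
grip_width: 26.2
finger_force: 60.7
```

>>> jog_arm([
  {"hand": 22, "translation": [0, -0.5, 0], "roll": 0},
  {"hand": 22, "translation": [0, 0, 0.3], "roll": 0},
  {"hand": 22, "translation": [0, 0, 0], "roll": 0},
  {"hand": 22, "translation": [0, 0, 0], "roll": 0},
  {"hand": 22, "translation": [0, 0, 0], "roll": 0},
])

```text
clock: 16.35
tcp_pos: [558.4, 134.3, 52.4]
eef_rot: [0.001, 0.745, 0.667, 0.001]
ft_force: [-1.3, 0.8, 12.8]
grip_width: 26.4
finger_force: 60.8
```

```bash
python3 -c "
from h import *
for i in range(3):
  go(None); capture('wrist')
print(manip.sense()['torque'])
"
python3 t.py w5 "(None,)"
python3 - <<'E'
from h import *
im,z,W=cloud("top"); h,s,v=cv2.split(cv2.cvtColor(im,cv2.COLOR_BGR2HSV))
cv2.imwrite("pics/top5.png",cv2.resize(im[140:220,110:240],(780,480)))
E
```

```text
t 16.35 tcp [558.4 134.3  52.4] tooly -6.34 f [-1.3  0.8 12.8] grip 26.4 60.841745138168335
t 16.4 tcp [558.4 134.3  52.4] tooly -6.34 f [-1.1 -0.7 12.8] grip 26.2 60.84195256233215
t 16.45 tcp [558.4 134.3  52.4] tooly -6.34 f [-1.2 -0.4 12.2] grip 26.5 60.84208130836487
[-0.09239054  0.26727238 -0.09869068]
t 16.5 tcp [558.4 134.3  52.4] tooly -6.34 f [-2.6 -1.1 12.9] grip 26.2 60.841530561447144
tube in tool, n 16150
[[-32.3, -12.2, -16.8], [22.1, 0.8, -14.3], [61.8, 13.9, -5.8]]
10 0.8 [-12.1  13.5] -17.0 -16.3
20 0.8 [-11.7  13.2] -17.4 -16.3
30 0.9 [-11.7  13.2] -17.4 -16.2
40 0.8 [-11.9  13.3] -17.8 -16.3
50 0.8 [-12.   13.4] -17.4 -16.3
60 0.8 [-11.3  13.1] -17.1 -16.1
```

View pics/w5.png

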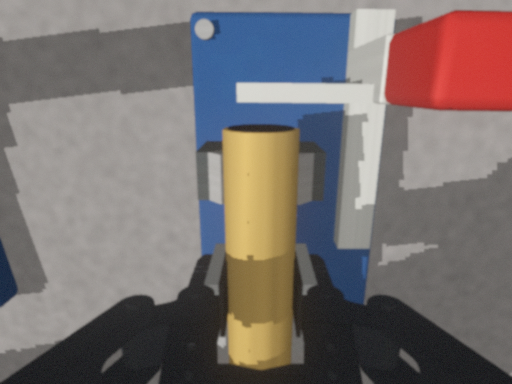

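The tube lies in both V-rests, parallel to the jig, with its end at (260,128). The tongue at (300,93) and the grip are clear at the far end. I'll balance the side load slightly.

>>> jog_arm([
  {"hand": 22, "translation": [0, -0.3, 0], "roll": 0},
  {"hand": 22, "translation": [0, -0.3, 0.1], "roll": 0},
  {"hand": 22, "translation": [0, 0, 0.1], "roll": 0},
  {"hand": 22, "translation": [0, 0, 0], "roll": 0},
  {"hand": 22, "translation": [0, 0, 0], "roll": 0},
])

```text
clock: 17.1
tcp_pos: [558.4, 134.3, 52.4]
eef_rot: [0.001, 0.745, 0.667, 0.001]
ft_force: [-1.1, -0.2, 13.5]
grip_width: 26.1
finger_force: 60.8
```

>>> jog_arm([
  {"hand": 22, "translation": [0, 0, 0], "roll": 0},
  {"hand": 22, "translation": [0, 0, 0], "roll": 0},
  {"hand": 22, "translation": [0, 0, 0], "roll": 0},
  {"hand": 22, "translation": [0, 0, 0], "roll": 0},
  {"hand": 22, "translation": [0, 0, 0], "roll": 0},
])

```text
clock: 17.6
tcp_pos: [558.4, 134.3, 52.3]
eef_rot: [0.001, 0.745, 0.667, 0.001]
ft_force: [-0.1, 0.3, 13.9]
grip_width: 26.3
finger_force: 60.8
```

>>> jog_arm([
  {"hand": 22, "translation": [0, -0.3, 0], "roll": 0},
  {"hand": 22, "translation": [0, 0, 0], "roll": 0},
  {"hand": 22, "translation": [0, 0, 0], "roll": 0},
  {"hand": 22, "translation": [0, 0, 0], "roll": 0},
  {"hand": 22, "translation": [0, 0, 0], "roll": 0},
])

```text
clock: 18.1
tcp_pos: [558.3, 134.3, 52.3]
eef_rot: [0.001, 0.745, 0.667, 0.001]
ft_force: [0.2, -0.7, 13.1]
grip_width: 25.9
finger_force: 60.6
```

```bash
python3 -c "
from h import *
F=[]
for i in range(8):
  F.append(manip.sense()['ft_force']); capture('wrist')
m=np.mean(F,0); print(m); go(None)
if abs(m[0])<2.5 and 10<m[2]<20: print(manip.hand_in())
"
```

```text
[ 0.40635095 -0.75040309 12.52532902]
t 18.5 tcp [558.3 134.3  52.3] tooly -6.36 f [ 0.4 -0.9 11.8] grip 26.2 60.64826488494873
the job is handed in; nothing more can be done
None
```

I handed the job in at 18.5 s: the stop is at its far end and the brass tube is seated in both V-rests, held down with about 14 N, the side load near zero (0.4 N); no verdict came back from the judging.

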